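# Sort walnuts from hazelnuts with the latched sieve

## Robot

A 6-joint arm with a two-finger parallel gripper is mounted at the origin on a cart in front of the work surface, level with it; the furniture and walls round the work are solid. World frame = base frame: x ahead of the robot, y to its left, z up, the work surface at z = 0. Lengths are in m, angles in rad, forces in N, time in s.
With the tool pointing down it reaches from about 0.375 to 0.825 m from the base axis. Payload 5.5 kg.
Tool frame: the origin (TCP) lies at the very end of the fingers, on their centre line; the grasp point (between the pads) lies 19 mm behind it; z points along the fingers, y is the line along which they close (so a half turn about z gives the same grasp; the last joint's range is limited). The gripper opens to 85 mm and grips with 20 to 120 N. Pads are 22 mm wide; open, the fingers measure 114 mm over their backs; the gripper's body (76 mm by 85 mm) begins 54 mm behind the grasp point. The pads swing forward as they close: fully open they stand 13 mm farther back than shut.
Start: joints at [1.312, 0.314, -0.047, 1.21, 0, 1.571], TCP at [0.154, 0.58, 0.231] pointing down, gripper open.
Joint ranges: [-2.67, 2.67], [-0.69, 1.73], [-1.03, 1.25], [-2.08, 2.16], [-1.42, 1.45], [-3.14, 3.14]. Speed limits (rad/s): [2.39, 2.39, 3.01, 3.14, 3.14, 3.14].

## Interface

Orientations are given as a unit quaternion [x, y, z, w].
In Python, from plant import * gives the robot as it stands.
- The arm moves only by the tool carry_out, never from a script. Its argument "commands" is text: rows parted by semicolons, each of 7 numbers parted by spaces: the turn, a rotation vector about the tool's x, y, z in rad, then the shift along the tool's x, y, z in m, then the closure, from 0 (fully open) to 1 (shut). In form: wx wy wz x y z jaw; .... A call has 1 to 12 rows; each row is the pose to reach, as a shift and turn from the pose commanded when the call began, along the tool's axes at that moment; what a row does not reach only later rows make up. A row lasts 1/12 s, in which the tool goes at most 41.7 mm and 7.16 degrees, less where a joint would pass 70% of its speed; a pose out of reach is approached as far as the arm can. A call with a gripper value outside its range is refused whole. The fingers move at their own pace and stop on an object; "newtons" is the grip in N (left out, the last holds). Time passes only in rows, so rows that repeat a pose let the fingers close. It gives the time, the measured TCP pose, the force, the opening and the grip force at its end, in the units of the state.
- get_state(): the state, without advancing time (a new reading comes with each control period).
- capture(name): name is "side" or "top" or "wrist"; returns a dict with "img" (384x512x3 uint8, red, green, blue), "camera_matrix" (3x3 intrinsics, pixels), "world_from_camera" (4x4, takes a point from camera to world coordinates). Camera axes: x right, y down, z forward; pixel columns grow to the right and rows downward; lengths in m; the calibration is good to about 2 mm. A picture is of the moment at which its call begins. There is no depth.
- close_job(): hands the job in; it is judged then, once.
Trained networks look in the newest picture that a camera, given by its name, has taken for a name from the list of things; names that differ only in an ending like _2 or _b are one class to them, and where a whole thing is asked for, a point or a joint stands for the part that bears it (a point fixed in the world has none). Each returns a list of dicts, best first, with "confidence" (0 to 1); they miss things now and then, are a little off and sometimes report something else, mostly with a low value. They report only what shows in the picture. A call takes as long as a camera call.
- outline_of(camera, name): "mask" (384x512 bool, what is visible of it).
- pinpoint(camera, name): "centre" ([x, y, z] in m, in the coordinates of the camera as it stood for that picture, good to about 4 mm: a listed point, or the origin of a listed thing).
The state is a dict: "clock": time; "joint_pos": joint angles; "qd": joint speeds; "effort": joint torques, N m; "tool_pos": TCP position; "tool_rot": TCP orientation; "ft_force": force on the tool from outside, world axes, zero at the start; "torque": the same for the moment, N m; "width": finger opening in m; "grasp_force": force on a finger pad.
Only numpy, scipy, OpenCV 4.12 (cv2) and the standard library are available. Lean on these libraries where they do the work, as an engineer would, in place of code of your own. Each camera call takes 0.05 s, during which the arm holds its last target. There are 200 camera calls.

## Task

Sort the mixed nuts: first take the tamper out of the white bowl and stand it upright on the black saucer. Then turn the red quarter-turn latch fully open, shake the sieve over its box until every hazelnut has dropped through into the box, and only then lift the sieve to the bowl and tip the walnuts out over its lip into the bowl; any walnut lying on the counter goes into the bowl too, once the tamper is out. Finally seat the sieve on its box the way it was, turn the latch fully closed over its rim, and leave the black tin and the small steel leveller next to the work where they are.

Things in the scene. Friction and masses are not known exactly. Their poses are not given: they have to be found in the camera images.
- catch_box: fixed open wooden box, outside 204 (x) x 189 (y) x 70 mm high, walls 6 mm, inner floor 6 mm up; origin on the counter under the middle of the box, z up. Local +x points to the side with the latch, whose post stands on the base plate 139 mm from the origin along +x
- latch (a joint): quarter-turn latch on the post, vertical hinge, rad: 0 = closed (brass tongue points along box -x, over the sieve's rim, 3 to 9 mm above it, and holds it down), 1.571 = open (tongue along box -y, clear of the sieve). It grows anticlockwise seen from above, stops at both ends, stays where left (friction 0.06 N m)
- latch_grip (a point): middle of the latch's red bar handle, on the hinge axis, 118 mm above the counter. The bar is 64 mm long (in line with the tongue), 12 mm thick, 24 mm tall; its x axis runs along the bar, opposite to the tongue. Grip it across its thickness from above
- sieve: loose steel sieve, 228 (x) x 212 (y) mm over its rim, 0.40 kg. Origin at the underside of the 4 mm floor, below the grip; z up. Floor: 18 mm square holes, 10 mm bars, local x -35 to 82, y -75 to 75 mm. Its rim flange, 26 to 30 mm above the origin, hangs on the box walls: seated, the origin is 44 mm above the counter over the box's origin, same yaw (play 10 mm in x and y)
- sieve_grip (a point): middle of the black grip on the sieve's fixed bail, 104 mm above the sieve's origin; the grip is a bar 14 mm thick (local x), 80 mm long (local y), 24 mm tall; take it across its thickness from above
- sieve_lip (a point): middle of the sieve's pouring lip's outer edge, sieve-local (-114, 0, 30) mm; the lip is 88 mm wide between cheeks. A ramp rises to it from the floor at 27 degrees; the nuts start to roll out over it when the sieve is tilted about 0.6 to 0.9 rad, this side down
- bowl: loose white round bowl, 170 mm wide at the rim, 45 mm high, 4 mm wall, floor 6 mm thick and 108 mm wide inside; origin under its middle
- tamper: coffee tamper, steel foot 58 mm wide and 26 mm high, wooden handle 34 mm wide from 26 to 90 mm; 0.42 kg; origin under the foot, z along the handle. Stands in the bowl at the start
- black_saucer: fixed black saucer, 141 mm wide, its flat top 8 mm above the counter; origin under its middle
- black_tin: black bean tin, 59 (x) x 87 (y) x 70 mm, a bystander; origin under its middle
- leveller: round steel coffee leveller, 60 mm wide, 33 mm high, a bystander; origin under its middle
- walnut_1: walnut, light brown ball 36 mm across, 16 g; origin at its centre; too big for the sieve's holes; starts in the sieve; may be absent
- walnut_2: walnut, light brown ball 36 mm across, 16 g; origin at its centre; too big for the sieve's holes; starts in the sieve; may be absent
- walnut_3: walnut, light brown ball 36 mm across, 16 g; origin at its centre; too big for the sieve's holes; starts in the sieve; may be absent
- walnut_4: walnut, light brown ball 36 mm across, 16 g; origin at its centre; too big for the sieve's holes; starts on the counter; may be absent
- walnut_5: walnut, light brown ball 36 mm across, 16 g; origin at its centre; too big for the sieve's holes; starts on the counter; may be absent
- hazelnut_1: hazelnut, dark brown, 14 mm across, 10 g; origin at its centre; at the start it sits on the bars where they cross in the sieve's floor, 11 mm above the sieve's origin; may be absent
- hazelnut_2: hazelnut, dark brown, 14 mm across, 10 g; origin at its centre; at the start it sits on the bars where they cross in the sieve's floor, 11 mm above the sieve's origin; may be absent
- hazelnut_3: hazelnut, dark brown, 14 mm across, 10 g; origin at its centre; at the start it sits on the bars where they cross in the sieve's floor, 11 mm above the sieve's origin; may be absent
- hazelnut_4: hazelnut, dark brown, 14 mm across, 10 g; origin at its centre; at the start it sits on the bars where they cross in the sieve's floor, 11 mm above the sieve's origin; may be absent
- hazelnut_5: hazelnut, dark brown, 14 mm across, 10 g; origin at its centre; at the start it sits on the bars where they cross in the sieve's floor, 11 mm above the sieve's origin; may be absent

How it is judged:
On the way, in this order (a step that is already met when the one before it is completed fails the run):
1. the tamper stands released on the black saucer (horizontal distance between tamper and black_saucer below 0.04 m and height (world z) of tamper below 0.02 m and angle between tamper's own z axis and vertical below 0.15 rad and contact force between the fingers and tamper below 0.2 N), for 0.3 s.
2. the latch is turned open (value of joint latch above 1.35 rad), for 0.2 s.
3. all hazelnuts have fallen through the sieve into the box (z of hazelnut_1 in the frame of catch_box between 0 and 0.036 m and x of hazelnut_1 in the frame of catch_box between -0.1 and 0.1 m and y of hazelnut_1 in the frame of catch_box between -0.092 and 0.092 m and z of hazelnut_2 in the frame of catch_box between 0 and 0.036 m and x of hazelnut_2 in the frame of catch_box between -0.1 and 0.1 m and y of hazelnut_2 in the frame of catch_box between -0.092 and 0.092 m and z of hazelnut_3 in the frame of catch_box between 0 and 0.036 m and x of hazelnut_3 in the frame of catch_box between -0.1 and 0.1 m and y of hazelnut_3 in the frame of catch_box between -0.092 and 0.092 m and z of hazelnut_4 in the frame of catch_box between 0 and 0.036 m and x of hazelnut_4 in the frame of catch_box between -0.1 and 0.1 m and y of hazelnut_4 in the frame of catch_box between -0.092 and 0.092 m and z of hazelnut_5 in the frame of catch_box between 0 and 0.036 m and x of hazelnut_5 in the frame of catch_box between -0.1 and 0.1 m and y of hazelnut_5 in the frame of catch_box between -0.092 and 0.092 m), for 0.2 s.
4. the sieve is tipped with its lip over the bowl (all of step 3 and angle between sieve's own z axis and vertical above 0.35 rad and horizontal distance between sieve_lip and bowl below 0.12 m), for 0.05 s.
5. all walnuts lie in the bowl (horizontal distance between each of walnut_1, walnut_2, walnut_3, walnut_4, walnut_5 and bowl below 0.075 m and height (world z) of each of walnut_1, walnut_2, walnut_3, walnut_4, walnut_5 below 0.075 m), for 0.3 s.
At the end, for the whole second after the job is handed in: Hazelnuts in the box, walnuts in the upright bowl within 75 mm of its middle, tamper upright and released within 40 mm of the saucer's middle, sieve seated level on the box with its lip away from the latch, latch within 0.15 rad of closed, all at rest (all of step 1 and all of step 3 and all of step 5 and z of sieve in the frame of catch_box between 0.04 and 0.048 m and horizontal distance between sieve and catch_box below 0.025 m and angle between sieve's own z axis and vertical below 0.04 rad and x of sieve_lip in the frame of catch_box below -0.08 m and linear speed of each of sieve, bowl below 0.02 m/s and angle between bowl's own z axis and vertical below 0.1 rad and value of joint latch below 0.15 rad); the robot touches nothing.
It fails at once if the leveller is shifted more than 30 mm (distance of leveller from where it was at the start of the episode above 0.03 m).
It fails at once if the black tin is shifted more than 30 mm (distance of black_tin from where it was at the start of the episode above 0.03 m).
It fails at once if the bowl is overturned (angle between bowl's own z axis and vertical above 0.8 rad).
Of walnut_1, walnut_2, walnut_3 only 1 to 3 are there at a start; the rules pass over those that are not, and their reading is None.
Of walnut_4, walnut_5 only 1 to 2 are there at a start; the rules pass over those that are not, and their reading is None.
Of hazelnut_1, hazelnut_2, hazelnut_3, hazelnut_4, hazelnut_5 only 3 to 5 are there at a start; the rules pass over those that are not, and their reading is None.
At some moment in a run one of tamper, bowl may be knocked a few centimetres aside while the robot is not near it.
It also fails if it takes over 192 s, if anything falls off the work surface, if the arm or the gripper's body presses on something with over 40 N, if the wrist force passes 120 N, or if a joint passes its speed limit or range.

## Working session

There is one attempt and no reset: what is moved stays moved. The work goes in short steps, Python scripts to look and compute and a tool call to move; the robot and the scene stay as the last step left them, time stands still between calls to the robot, and variables do not carry over. Pictures are saved under pics/ and viewed, at most 14 in all, crops included, and the job is handed in when it is done.

Besides the shell and the picture viewer there is one more tool, called after "Request:" in YAML: its name, and indented under it one key for each argument. carry_out: Moves the arm, as the interface text tells. Its arguments: {"type":"object","properties":{"commands":{"type":"string"},"newtons":{"type":"number"}},"required":["commands"]}

```bash
ls; mkdir -p pics; cat > h.py <<'E'
from plant import *
import numpy as np, cv2
from scipy.spatial.transform import Rotation as R
def look(cam,names,save=None,thr=0.3):
    c=capture(cam); T=c["world_from_camera"]
    if save: cv2.imwrite("pics/"+save,c["img"][:,:,::-1])
    for n in names:
        for d in pinpoint(cam,n):
            if d["confidence"]<thr: continue
            p=T[:3,:3]@np.array(d["centre"])+T[:3,3]
            K=np.array(c["camera_matrix"]);q=K@np.array(d["centre"])
            print(cam,n,np.round(p,3),round(d["confidence"],2),"px",np.round(q[:2]/q[2]))
    return c
def pose():
    s=get_state(); return np.array(s["tool_pos"]),R.from_quat(s["tool_rot"])
def togo(p,yaw=None):
    """shift in tool axes to reach world TCP p; turn to get tool y axis along yaw, pointing down"""
    t,r=pose(); print("tcp",np.round(t,4),"shift",np.round(r.inv().apply(np.array(p)-t),4))
    if yaw is not None:
        best=None
        for k in (0,np.pi):
            y=np.array([np.cos(yaw+k),np.sin(yaw+k),0]);z=np.array([0,0,-1.]);x=np.cross(y,z)
            w=(r.inv()*R.from_matrix(np.c_[x,y,z])).as_rotvec()
            print("turn",np.round(w,3))
E
python3 - <<'E'
from h import *
N=["catch_box","latch_grip","sieve","sieve_grip","sieve_lip","bowl","tamper","black_saucer","black_tin","leveller","walnut_1","hazelnut_1"]
for c in("top","side"): look(c,N,c+"0.png")
s=get_state();print({k:np.round(v,3) for k,v in s.items()}); print(R.from_quat(s["tool_rot"]).as_matrix().round(2))
E
```

```text
pics
top catch_box [0.513 0.204 0.003] 0.9 px [153. 218.]
top latch_grip [0.65  0.228 0.12 ] 0.61 px [132. 161.]
top sieve [0.512 0.197 0.041] 0.97 px [151. 217.]
top sieve [0.513 0.197 0.145] 0.34 px [137. 212.]
top sieve_grip [0.512 0.197 0.149] 0.57 px [137. 212.]
top sieve_lip [0.405 0.18  0.073] 0.84 px [152. 256.]
top sieve_lip [ 0.464 -0.232  0.004] 0.52 px [305. 234.]
top bowl [ 0.465 -0.232 -0.003] 0.93 px [304. 234.]
top bowl [ 0.505 -0.443  0.001] 0.39 px [378. 219.]
top bowl [0.513 0.16  0.056] 0.32 px [163. 216.]
top tamper [ 0.474 -0.236  0.003] 0.57 px [306. 231.]
top black_saucer [ 0.506 -0.444 -0.002] 0.6 px [378. 219.]
top black_tin [ 0.769 -0.136  0.002] 0.79 px [269. 132.]
top leveller [ 0.747 -0.311  0.   ] 0.62 px [328. 139.]
top walnut_1 [ 0.65  -0.158  0.014] 0.68 px [278. 170.]
top walnut_1 [ 0.747 -0.308 -0.001] 0.66 px [327. 139.]
top walnut_1 [0.577 0.216 0.063] 0.45 px [142. 193.]
top hazelnut_1 [0.507 0.21  0.058] 0.5 px [144. 218.]
top hazelnut_1 [0.511 0.186 0.057] 0.37 px [153. 217.]
top hazelnut_1 [0.514 0.159 0.05 ] 0.35 px [163. 216.]
side catch_bo
[... 1018 characters left out ...]
 0.52 px [248. 275.]
side hazelnut_1 [0.51  0.18  0.055] 0.46 px [249. 265.]
side hazelnut_1 [0.545 0.161 0.057] 0.44 px [236. 258.]
{'clock': np.float64(1.3), 'joint_pos': array([ 1.312,  0.314, -0.047,  1.21 , -0.   ,  1.571]), 'qd': array([-0.001,  0.   , -0.   , -0.001,  0.001,  0.001]), 'effort': array([ 1.0000e-03, -5.3947e+01,  3.4005e+01,  2.0000e-03, -0.0000e+00,
       -0.0000e+00]), 'tool_pos': array([0.154, 0.58 , 0.231]), 'tool_rot': array([ 0.129,  0.992, -0.   ,  0.   ]), 'ft_force': array([-0.406,  0.939, -0.308]), 'torque': array([0.022, 0.007, 0.027]), 'grasp_force': np.float64(0.0), 'width': np.float64(0.085)}
[[-0.97  0.26  0.  ]
 [ 0.26  0.97 -0.  ]
 [-0.   -0.   -1.  ]]
```

```bash
python3 - <<'E'
import cv2
for c,(x,y) in(("top",(80,90)),("side",(130,130))):
    i=cv2.imread(f"pics/{c}0.png");cv2.imwrite(f"pics/{c}0c.png",cv2.resize(i[y:y+220,x:x+330],(800,533),interpolation=cv2.INTER_CUBIC))
E
```

```text
(no output)
```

View pics/top0c.png

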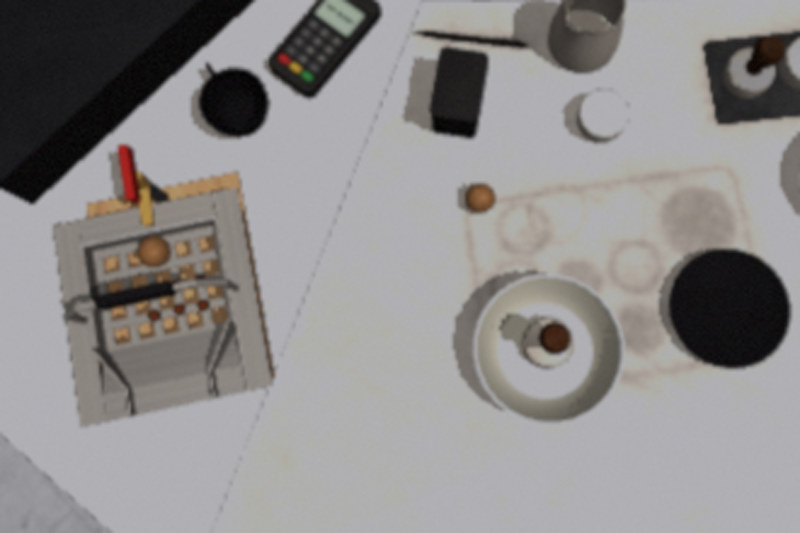

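View pics/side0c.png

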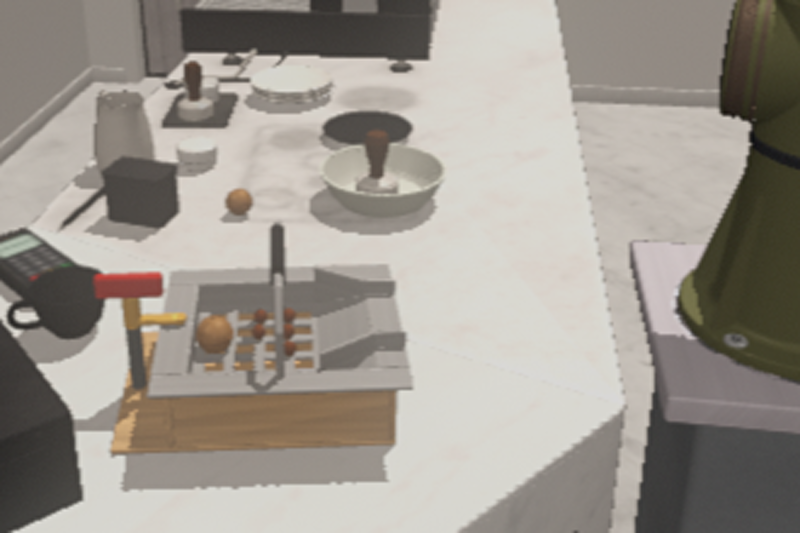

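Top view: one counter walnut at full-frame px (278,171), tamper in the bowl at (306,231), one walnut in the sieve at (143,193). Side view: five hazelnuts in the sieve, around (240-250,258-275). The latch is closed and the box yaw is about 0.17. First I'll align the tool and swing towards the bowl.

Request:
carry_out:
  commands: "0 0 -0.262 -0.419 -0.23 -0.02 0;0 0 -0.262 -0.419 -0.23 -0.02 0;0 0 -0.262 -0.419 -0.23 -0.02 0;0 0 -0.262 -0.419 -0.23 -0.02 0;0 0 -0.262 -0.419 -0.23 -0.02 0;0 0 -0.262 -0.419 -0.23 -0.02 0;0 0 -0.262 -0.419 -0.23 -0.02 0;0 0 -0.262 -0.419 -0.23 -0.02 0;0 0 -0.262 -0.419 -0.23 -0.02 0;0 0 -0.262 -0.419 -0.23 -0.02 0;0 0 -0.262 -0.419 -0.23 -0.02 0;0 0 -0.262 -0.419 -0.23 -0.02 0"
  newtons: 40

```text
clock: 2.3
tool_pos: [0.5025, 0.2473, 0.2516]
tool_rot: [-0.0, 1.0, -0.0, 0.001]
ft_force: [0.6, 0.3, -0.1]
width: 0.0855
grasp_force: 0.0
```

Request:
carry_out:
  commands: "0 0 0 0.06 -0.48 0 0;0 0 0 0.06 -0.48 0 0;0 0 0 0.06 -0.48 0 0;0 0 0 0.06 -0.48 0 0;0 0 0 0.06 -0.48 0 0;0 0 0 0.06 -0.48 0 0;0 0 0 0.06 -0.48 0 0;0 0 0 0.06 -0.48 0 0;0 0 0 0.06 -0.48 0 0;0 0 0 0.06 -0.48 0 0;0 0 0 0.06 -0.48 0 0;0 0 0 0.06 -0.48 0 0"

```text
clock: 3.3
tool_pos: [0.4405, -0.2333, 0.2515]
tool_rot: [-0.0, 1.0, -0.001, 0.0]
ft_force: [0.6, 0.2, 0.2]
width: 0.0855
grasp_force: 0.0
```

```bash
python3 - <<'E'
from h import *
look("wrist",["tamper","bowl","walnut_1","black_saucer"],"w1.png");look("top",["tamper","bowl"])
togo([.473,-.234,.056],np.pi/2); print(get_state()["joint_pos"])
E
```

```text
wrist tamper [ 0.471 -0.239  0.001] 0.83 px [254. 184.]
wrist bowl [ 0.463 -0.23  -0.002] 0.73 px [259. 178.]
wrist walnut_1 [ 0.65  -0.161  0.019] 0.6 px [300. 289.]
wrist black_saucer [ 0.512 -0.446 -0.   ] 0.97 px [124. 208.]
top tamper [ 0.475 -0.234  0.006] 0.4 px [305. 230.]
top bowl [ 0.463 -0.23  -0.001] 0.73 px [304. 234.]
tcp [ 0.4415 -0.2286  0.2514] shift [-0.0315 -0.0056  0.1954]
turn [0.    0.    0.005]
turn [-0.     0.    -3.137]
[-4.77903964e-01  1.12247232e-01 -2.53053838e-01  1.20554383e+00
  2.40750852e-04 -4.82967566e-01]
```

View pics/w1.png

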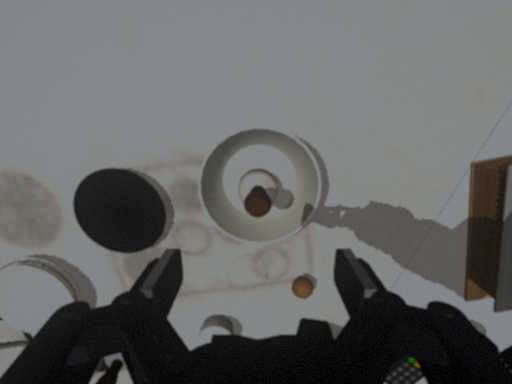

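The wrist view shows the tamper upright in the bowl at px (257,198) and the saucer at (124,208), which agrees with the numbers. Now I'll grasp the tamper by its handle.

Request:
carry_out:
  commands: "0 0 0 -0.032 -0.007 0 0;0 0 0 -0.032 -0.007 0.04 0;0 0 0 -0.032 -0.007 0.08 0;0 0 0 -0.032 -0.007 0.12 0;0 0 0 -0.032 -0.007 0.16 0;0 0 0 -0.032 -0.007 0.18 0;0 0 0 -0.032 -0.007 0.195 0;0 0 0 -0.032 -0.007 0.195 0;0 0 0 -0.032 -0.007 0.195 1;0 0 0 -0.032 -0.007 0.195 1;0 0 0 -0.032 -0.007 0.195 1;0 0 0 -0.032 -0.007 0.195 1"

```text
clock: 4.7
tool_pos: [0.4745, -0.237, 0.0579]
tool_rot: [-0.002, 1.0, -0.001, 0.001]
ft_force: [-0.2, 3.5, 3.2]
width: 0.0387
grasp_force: 1.9
```

Request:
carry_out:
  commands: "0 0 0 0 0 0 1;0 0 0 0 0 0 1;0 0 0 0 0 0 1;0 0 0 0 0 0 1"

```text
clock: 5.03
tool_pos: [0.4746, -0.2366, 0.0579]
tool_rot: [-0.002, 1.0, -0.0, 0.001]
ft_force: [0.3, 2.2, 6.1]
width: 0.032
grasp_force: 39.1
```

```bash
python3 - <<'E'
from h import *
togo([.510,-.445,.16]);s=get_state();print(s["width"],s["grasp_force"],s["ft_force"])
E
```

```text
tcp [ 0.4746 -0.2366  0.0579] shift [-0.035  -0.2085 -0.102 ]
0.032008437867974394 39.10220705278334 [0.33823091 2.19770664 6.12295409]
```

Request:
carry_out:
  commands: "0 0 0 0 0 -0.03 1;0 0 0 0 0 -0.06 1;0 0 0 0 0 -0.085 1;0 0 0 -0.006 -0.03 -0.085 1;0 0 0 -0.012 -0.07 -0.085 1;0 0 0 -0.02 -0.11 -0.085 1;0 0 0 -0.027 -0.15 -0.085 1;0 0 0 -0.033 -0.185 -0.085 1;0 0 0 -0.036 -0.209 -0.085 1;0 0 0 -0.036 -0.209 -0.085 1;0 0 0 -0.036 -0.209 -0.085 1;0 0 0 -0.036 -0.209 -0.06 1"

```text
clock: 6.03
tool_pos: [0.512, -0.4473, 0.1207]
tool_rot: [-0.001, 1.0, -0.002, 0.003]
ft_force: [2.0, 0.3, -3.8]
width: 0.0325
grasp_force: 41.3
```

```bash
python3 - <<'E'
from h import *
look("side",["tamper","black_saucer"]);look("top",["tamper","black_saucer"]);s=get_state();print(s["width"],s["grasp_force"],s["ft_force"]);togo([.510,-.446,.061])
E
```

```text
side tamper [0.537 0.188 0.057] 0.66 px [237. 265.]
side tamper [ 0.511 -0.442  0.065] 0.53 px [281. 170.]
top tamper [ 0.509 -0.443  0.061] 0.57 px [385. 215.]
top black_saucer [ 0.503 -0.445 -0.001] 0.6 px [379. 220.]
0.032205490129717046 41.37347601325018 [ 1.36477972  0.10012256 -4.08702399]
tcp [ 0.5103 -0.445   0.1173] shift [ 0.0003 -0.001   0.0563]
```

Request:
carry_out:
  commands: "0 0 0 0 0 0.02 1;0 0 0 0 0 0.04 1;0 0 0 0 0 0.05 1;0 0 0 0 0 0.054 1;0 0 0 0 0 0.056 1;0 0 0 0 0 0.057 1;0 0 0 0 0 0.057 1;0 0 0 0 0 0.057 0;0 0 0 0 0 0.057 0;0 0 0 0 0 0.057 0;0 0 0 0 0 0.057 0;0 0 0 0 0 0.057 0"

```text
clock: 7.33
tool_pos: [0.5103, -0.4458, 0.0599]
tool_rot: [-0.002, 1.0, -0.0, 0.0]
ft_force: [-0.1, -0.0, -0.2]
width: 0.0855
grasp_force: 0.0
```

Request:
carry_out:
  commands: "0 0 0 0 0 0 0;0 0 0 0 0 0 0;0 0 0 0 0 -0.03 0;0 0 0 0 0 -0.06 0;0 0 0 0 0 -0.1 0;0 0 0 0 0 -0.14 0;0 0 0 0 0 -0.14 0"

```text
clock: 7.92
tool_pos: [0.5132, -0.4484, 0.2088]
tool_rot: [-0.002, 1.0, -0.004, 0.005]
ft_force: [0.5, -1.2, 1.8]
width: 0.0853
grasp_force: 0.0
```

```bash
python3 - <<'E'
from h import *
look("wrist",["tamper","black_saucer","walnut_1"]);look("top",["tamper","black_saucer","walnut_1","bowl"],"t2.png");look("side",["tamper","walnut_1","bowl"])
togo([.649,-.158,.10])
E
```

```text
wrist tamper [ 0.508 -0.444  0.003] 0.92 px [262. 166.]
wrist black_saucer [ 0.507 -0.446  0.005] 0.54 px [260. 166.]
wrist walnut_1 [ 0.649 -0.165  0.019] 0.72 px [454. 266.]
top tamper [0.514 0.202 0.002] 0.75 px [153. 218.]
top tamper [ 0.512 -0.442  0.009] 0.73 px [378. 216.]
top tamper [ 0.506 -0.445 -0.001] 0.4 px [379. 219.]
top black_saucer [ 0.504 -0.442 -0.001] 0.98 px [378. 220.]
top walnut_1 [0.575 0.217 0.062] 0.57 px [142. 193.]
top walnut_1 [ 0.647 -0.161  0.014] 0.49 px [278. 171.]
top bowl [ 0.463 -0.232 -0.   ] 0.87 px [305. 234.]
top bowl [0.404 0.179 0.075] 0.71 px [152. 256.]
side tamper [ 0.504 -0.442  0.002] 0.62 px [282. 186.]
side walnut_1 [0.576 0.21  0.064] 0.62 px [218. 266.]
side walnut_1 [ 0.642 -0.161  0.015] 0.56 px [229. 213.]
side bowl [ 0.464 -0.234  0.001] 0.82 px [287. 211.]
side bowl [ 0.742 -0.306  0.002] 0.4 px [211. 197.]
tcp [ 0.5098 -0.4454  0.1989] shift [-0.1402  0.2869  0.0989]
```

Request:
carry_out:
  commands: "0 0 0 -0.018 0.037 0 0;0 0 0 -0.036 0.074 0 0;0 0 0 -0.054 0.111 0 0;0 0 0 -0.072 0.148 0 0;0 0 0 -0.09 0.185 0 0;0 0 0 -0.108 0.222 0 0;0 0 0 -0.126 0.259 0 0;0 0 0 -0.138 0.285 0.03 0;0 0 0 -0.138 0.285 0.07 0;0 0 0 -0.138 0.285 0.1 0;0 0 0 -0.138 0.285 0.11 0;0 0 0 -0.138 0.285 0.11 0"
  newtons: 20

```text
clock: 9.57
tool_pos: [0.6444, -0.1593, 0.086]
tool_rot: [-0.002, 1.0, 0.001, -0.003]
ft_force: [-0.3, 0.5, 0.7]
width: 0.0853
grasp_force: 0.0
```

```bash
python3 - <<'E'
from h import *
look("wrist",["walnut_1","bowl"])
togo([.648,-.161,.004])
E
```

```text
wrist walnut_1 [ 0.648 -0.162  0.023] 0.83 px [254. 215.]
tcp [ 0.6484 -0.161   0.0915] shift [0.0007 0.     0.0875]
```

Request:
carry_out:
  commands: "0 0 0 0 0 0.03 0;0 0 0 0 0 0.06 0;0 0 0 0 0 0.08 0;0 0 0 0 0 0.087 0;0 0 0 0 0 0.087 0;0 0 0 0 0 0.087 0.5;0 0 0 0 0 0.087 1;0 0 0 0 0 0.087 1;0 0 0 0 0 0.087 1;0 0 0 0 0 0.087 1;0 0 0 0 0 0.087 1;0 0 0 0 0 0.087 1"

```text
clock: 10.72
tool_pos: [0.6482, -0.1604, 0.0038]
tool_rot: [-0.002, 1.0, -0.0, 0.001]
ft_force: [0.3, -0.2, 6.6]
width: 0.0351
grasp_force: 19.5
```

Request:
carry_out:
  commands: "0 0 0 0 0 0 1;0 0 0 0 0 0 1;0 0 0 0 0 0 1;0 0 0 0 0 -0.02 1;0 0 0 0 0 -0.05 1;0 0 0 0 0 -0.08 1;0 0 0 0 0 -0.1 1;0 0 0 0 0 -0.1 1"

```text
clock: 11.38
tool_pos: [0.6503, -0.1609, 0.1079]
tool_rot: [-0.002, 1.0, -0.001, 0.004]
ft_force: [0.2, 1.1, 0.7]
width: 0.0345
grasp_force: 20.1
```

```bash
python3 - <<'E'
from h import *
look("side",["walnut_1","bowl"])
togo([.464,-.232,.04])
E
```

```text
side walnut_1 [ 0.504 -0.441  0.003] 0.68 px [283. 186.]
side walnut_1 [ 0.646 -0.159  0.123] 0.38 px [226. 182.]
side bowl [ 0.462 -0.231  0.003] 0.65 px [288. 210.]
side bowl [ 0.769 -0.131  0.003] 0.31 px [188. 218.]
tcp [ 0.6467 -0.16    0.1019] shift [ 0.1829 -0.0714  0.062 ]
```

Request:
carry_out:
  commands: "0 0 0 0.03 -0.012 0 1;0 0 0 0.065 -0.026 0 1;0 0 0 0.1 -0.039 0 1;0 0 0 0.135 -0.053 0 1;0 0 0 0.165 -0.065 0 1;0 0 0 0.183 -0.072 0 1;0 0 0 0.183 -0.072 0.02 1;0 0 0 0.183 -0.072 0.05 1;0 0 0 0.183 -0.072 0.072 1;0 0 0 0.183 -0.072 0.08 1;0 0 0 0.183 -0.072 0.08 1;0 0 0 0.183 -0.072 0.08 0.8"

```text
clock: 12.53
tool_pos: [0.4636, -0.2322, 0.0217]
tool_rot: [-0.002, 1.0, 0.0, -0.001]
ft_force: [0.0, -0.8, -1.0]
width: 0.0346
grasp_force: 20.1
```

Request:
carry_out:
  commands: "0 0 0 0 0 0 0.6;0 0 0 0 0 0 0.45;0 0 0 0 0 0 0.45;0 0 0 0 0 0 0.45;0 0 0 0 0 0 0.45;0 0 0 0 0 -0.03 0.45;0 0 0 0 0 -0.07 0.45;0 0 0 0 0 -0.11 0.3;0 0 0 0 0 -0.15 0;0 0 0 0 0 -0.19 0;0 0 0 0 0 -0.22 0;0 0 0 0 0 -0.22 0"

```text
clock: 13.53
tool_pos: [0.4675, -0.2343, 0.2497]
tool_rot: [-0.002, 1.0, -0.003, 0.005]
ft_force: [1.1, -0.5, 0.4]
width: 0.0852
grasp_force: 0.0
```

```bash
python3 - <<'E'
from h import *
look("wrist",["walnut_1","bowl"])
look("side",["latch_grip","sieve_grip","catch_box"]);look("top",["walnut_1","bowl","latch_grip","sieve_grip"])
togo([.55,.1,.245],np.pi/2+.17)
E
```

```text
wrist walnut_1 [ 0.466 -0.236  0.025] 0.96 px [257. 166.]
wrist bowl [ 0.466 -0.23  -0.   ] 0.77 px [261. 162.]
side latch_grip [0.65  0.221 0.116] 0.68 px [184. 247.]
side sieve_grip [0.517 0.201 0.147] 0.75 px [243. 235.]
side catch_box [ 0.514  0.195 -0.002] 0.67 px [247. 288.]
top walnut_1 [ 0.468 -0.234  0.023] 0.51 px [306. 232.]
top walnut_1 [0.576 0.213 0.06 ] 0.45 px [144. 193.]
top bowl [ 0.466 -0.234  0.004] 0.9 px [305. 233.]
top latch_grip [0.651 0.224 0.121] 0.57 px [133. 161.]
top latch_grip [ 0.767 -0.134 -0.   ] 0.33 px [269. 133.]
top sieve_grip [0.512 0.195 0.148] 0.77 px [138. 212.]
tcp [ 0.4641 -0.2326  0.2418] shift [-0.087   0.3323 -0.0032]
turn [ 0.    -0.001 -0.167]
turn [-1.000e-03 -1.000e-03  2.975e+00]
```

Request:
carry_out:
  commands: "0 0 -0.1 -0.013 0.039 -0.02 0;0 0 -0.167 -0.026 0.078 -0.04 0;0 0 -0.167 -0.039 0.117 -0.04 0;0 0 -0.167 -0.052 0.156 -0.04 0;0 0 -0.167 -0.065 0.195 -0.04 0;0 0 -0.167 -0.078 0.234 -0.04 0;0 0 -0.167 -0.091 0.273 -0.04 0;0 0 -0.167 -0.104 0.312 -0.04 0;0 0 -0.167 -0.117 0.351 -0.04 0;0 0 -0.167 -0.13 0.385 -0.04 0;0 0 -0.167 -0.136 0.4 -0.04 0;0 0 -0.167 -0.136 0.4 -0.04 0"

```text
clock: 15.13
tool_pos: [0.5998, 0.1718, 0.2812]
tool_rot: [-0.087, 0.996, 0.0, -0.0]
ft_force: [-0.9, -0.7, -0.6]
width: 0.0855
grasp_force: 0.0
```

```bash
python3 - <<'E'
from h import *
c=look("wrist",["latch_grip","sieve_grip","walnut_1","catch_box"]);im=c["img"]
d=capture("side");
cv2.imwrite("pics/w3.png",np.hstack([cv2.resize(im,(400,300)),cv2.resize(d["img"],(400,300))])[:,:,::-1])
togo([.65,.222,.099],np.pi/2+.17)
# latch angle from mask
for cam in("wrist",):
  m=outline_of(cam,"latch_grip")[0]["mask"];print(m.sum())
# yaw estimate of the box from red bar pixels (plane z=.13)
hsv=cv2.cvtColor(im,cv2.COLOR_RGB2HSV);red=((hsv[...,0]<6)|(hsv[...,0]>174))&(hsv[...,1]>150)&(hsv[...,2]>60)
v,u=np.nonzero(red);K=np.array(c["camera_matrix"]);T=np.array(c["world_from_camera"])
r=np.c_[u,v,np.ones(len(u))]@np.linalg.inv(K).T@T[:3,:3].T;P=T[:3,3]+r*((.13-T[2,3])/r[:,2])[:,None]
rc=cv2.minAreaRect(P[:,:2].astype(np.float32)*1000);print(len(u),rc)
E
```

```text
wrist latch_grip [0.653 0.226 0.113] 0.91 px [292. 225.]
wrist sieve_grip [0.516 0.206 0.151] 0.71 px [306. 113.]
wrist catch_box [ 0.518  0.201 -0.002] 0.79 px [285. 112.]
tcp [0.5988 0.1665 0.2825] shift [-0.0598  0.0462  0.1835]
turn [-0.     0.    -0.001]
turn [0.   0.   3.14]
822
370 ((699.0357055664062, 176.99920654296875), (56.60177993774414, 177.96005249023438), 46.80989456176758)
```

View pics/w3.png

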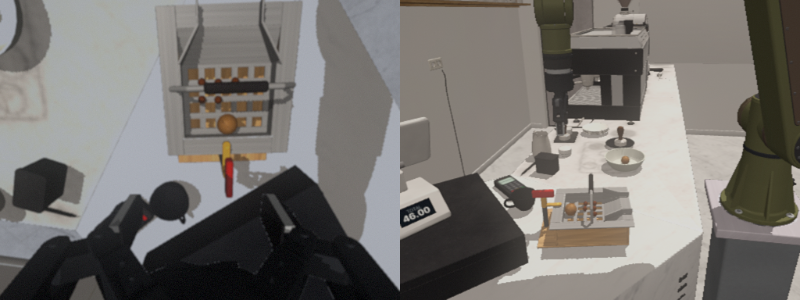

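```bash
python3 - <<'E'
from h import *
W=capture("wrist");S=capture("side")
def ray(c,u,v):
    T=np.array(c["world_from_camera"]);d=T[:3,:3]@np.linalg.inv(c["camera_matrix"])@[u,v,1];return T[:3,3],d/np.linalg.norm(d)
def tri(a,b):
    A=np.zeros((3,3));B=np.zeros(3)
    for o,d in(a,b):
        M=np.eye(3)-np.outer(d,d);A+=M;B+=M@o
    return np.linalg.solve(A,B)
print(tri(ray(W,375,214),ray(S,161,300)),tri(ray(W,375,214),ray(S,161,306)))
for z in(.08,.1,.12):
  for uv in((375,214),(186,335),(280,272)):
    o,d=ray(W,*uv);print(z,uv,(o+d*(z-o[2])/d[2]).round(3))
cv2.imwrite("pics/s4.png",cv2.resize(S["img"][200:384,0:260],(780,552))[:,:,::-1])
a=ray(W,292,225);print(tri(a,ray(S,184,247)))
E
```

```text
[0.6473104  0.35165991 0.06486417] [0.64862422 0.35657821 0.05432255]
0.08 (375, 214) [0.631 0.34  0.08 ]
0.08 (186, 335) [0.893 0.096 0.08 ]
0.08 (280, 272) [0.746 0.227 0.08 ]
0.1 (375, 214) [0.624 0.329 0.1  ]
0.1 (186, 335) [0.872 0.099 0.1  ]
0.1 (280, 272) [0.733 0.222 0.1  ]
0.12 (375, 214) [0.618 0.318 0.12 ]
0.12 (186, 335) [0.85  0.103 0.12 ]
0.12 (280, 272) [0.72  0.218 0.12 ]
[0.65112573 0.22046541 0.11556119]
```

View pics/s4.png

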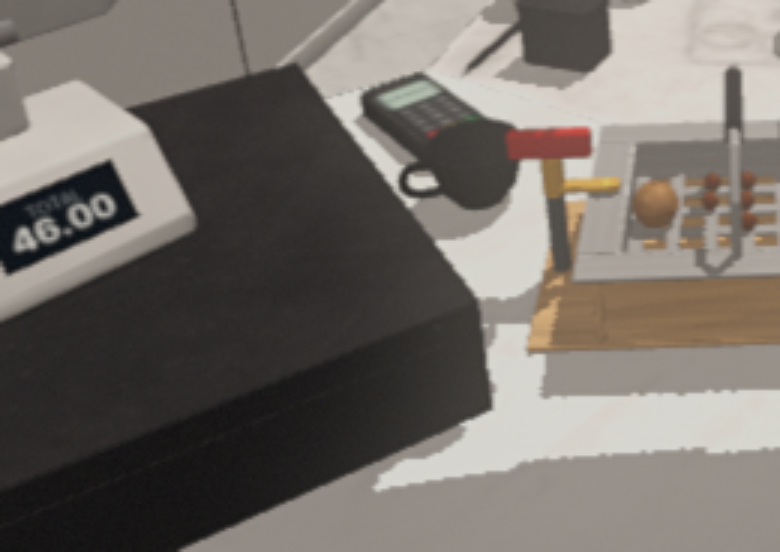

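The register drawer's top corner is at about (0.63,0.34), under 0.1 m high, and its edge is about 65 mm from the latch, so a narrow opening clears it. Next I'll grip the latch.

Request:
carry_out:
  commands: "0 0 0 -0.03 0.023 0 0.4;0 0 0 -0.061 0.046 0 0.4;0 0 0 -0.061 0.046 0.03 0.4;0 0 0 -0.061 0.046 0.065 0.4;0 0 0 -0.061 0.046 0.1 0.4;0 0 0 -0.061 0.046 0.13 0.4;0 0 0 -0.061 0.046 0.155 0.4;0 0 0 -0.061 0.046 0.17 0.4;0 0 0 -0.061 0.046 0.182 0.4;0 0 0 -0.061 0.046 0.182 0.4;0 0 0 -0.061 0.046 0.182 1;0 0 0 -0.061 0.046 0.182 1"

```text
clock: 16.58
tool_pos: [0.6524, 0.2236, 0.1019]
tool_rot: [-0.085, 0.996, 0.0, 0.001]
ft_force: [1.1, -0.5, 0.9]
width: 0.0279
grasp_force: 0.0
```

Request:
carry_out:
  commands: "0 0 0 0 0 0 1;0 0 0 0 0 0 1;0 0 0 0 0 0 1;0 0 0 0 0 0 1"
  newtons: 20

```text
clock: 16.92
tool_pos: [0.6523, 0.2254, 0.1024]
tool_rot: [-0.085, 0.996, 0.002, 0.001]
ft_force: [-1.3, 4.8, 2.1]
width: 0.0164
grasp_force: 19.6
```

Request:
carry_out:
  commands: "0 0 -0.1 0 0 0 1;0 0 -0.22 0 0 0 1;0 0 -0.34 0 0 0 1;0 0 -0.46 0 0 0 1;0 0 -0.58 0 0 0 1;0 0 -0.7 0 0 0 1;0 0 -0.82 0 0 0 1;0 0 -0.94 0 0 0 1;0 0 -1.06 0 0 0 1;0 0 -1.18 0 0 0 1;0 0 -1.3 0 0 0 1;0 0 -1.4 0 0 0 1"

```text
clock: 17.92
tool_pos: [0.6522, 0.2255, 0.1024]
tool_rot: [0.709, -0.705, -0.001, -0.002]
ft_force: [-0.1, 5.3, 2.8]
width: 0.0158
grasp_force: 19.6
```

Request:
carry_out:
  commands: "0 0 -0.1 0 0 0 1;0 0 -0.18 0 0 0 1;0 0 -0.2 0 0 0 1;0 0 -0.2 0 0 0 1;0 0 -0.2 0 0 0 0.7;0 0 -0.2 0 0 0 0.5;0 0 -0.2 0 0 0 0.5;0 0 -0.2 0 0 0 0.5"

```text
clock: 18.58
tool_pos: [0.6515, 0.2231, 0.1005]
tool_rot: [0.774, -0.633, 0.0, 0.0]
ft_force: [0.4, -1.2, 1.0]
width: 0.0428
grasp_force: 0.0
```

```bash
python3 - <<'E'
from h import *
s=get_state();print(s["width"],s["ft_force"],s["torque"]);t,r=pose();print(r.as_matrix().round(3))
c=capture("side");print(t); cv2.imwrite("pics/s5.png",cv2.resize(c["img"][190:320,120:320],(800,520))[:,:,::-1])
E
```

```text
0.04276488423196864 [ 0.37068113 -1.24350394  1.00055444] [-0.03806744 -0.01083978 -0.02024935]
[[ 0.198 -0.98   0.   ]
 [-0.98  -0.198 -0.   ]
 [ 0.001 -0.    -1.   ]]
[0.65149097 0.22308477 0.10051978]
```

View pics/s5.png

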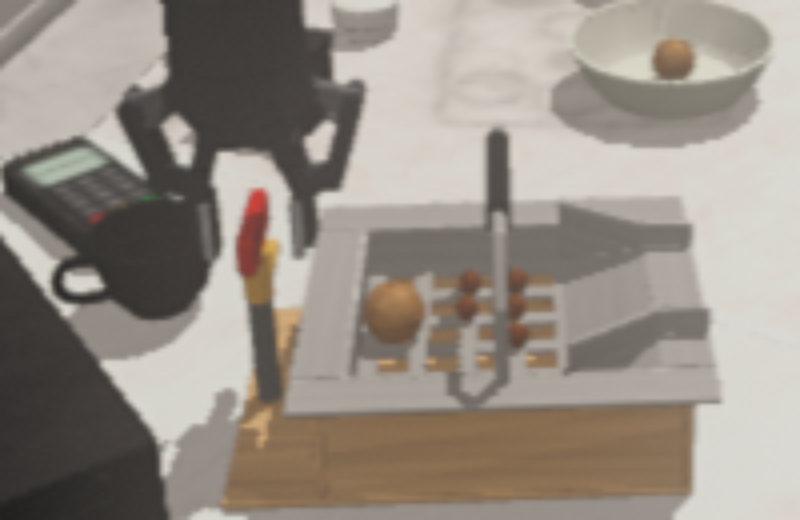

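The latch is fully open: the red bar now lies across and the tongue is clear of the rim. Next is the sieve grip.

Request:
carry_out:
  commands: "0 0 0 0 0 -0.03 0.5;0 0 0 0 0 -0.06 0.5;0 0 0 0 0 -0.1 0.5;0 0 0.03 0 0.02 -0.13 0.4;0 0 0.03 0 0.06 -0.13 0.3;0 0 0.03 -0.003 0.1 -0.13 0.3;0 0 0.03 -0.003 0.125 -0.13 0.3;0 0 0.03 -0.003 0.139 -0.13 0.3;0 0 0.03 -0.003 0.139 -0.12 0.3;0 0 0.03 -0.003 0.139 -0.12 0.3"
  newtons: 100

```text
clock: 19.47
tool_pos: [0.5138, 0.1985, 0.2192]
tool_rot: [0.764, -0.645, -0.0, 0.0]
ft_force: [-0.7, 0.1, 0.5]
width: 0.0601
grasp_force: 0.0
```

```bash
python3 - <<'E'
from h import *
look("wrist",["sieve_grip","sieve","sieve_lip","walnut_1"]);look("side",["latch_grip","sieve_grip","hazelnut_1"])
togo([.515,.199,.128],.17)
E
```

```text
wrist sieve_grip [0.518 0.205 0.147] 0.97 px [253. 213.]
wrist sieve [0.513 0.201 0.048] 0.61 px [259. 180.]
wrist sieve_lip [0.404 0.177 0.073] 0.89 px [358. 181.]
wrist walnut_1 [0.577 0.213 0.068] 0.78 px [202. 185.]
side latch_grip [0.651 0.222 0.119] 0.75 px [183. 246.]
side sieve_grip [0.518 0.2   0.147] 0.71 px [243. 235.]
side hazelnut_1 [0.547 0.166 0.059] 0.59 px [235. 259.]
side hazelnut_1 [0.511 0.179 0.057] 0.49 px [249. 264.]
side hazelnut_1 [0.506 0.215 0.051] 0.43 px [248. 275.]
side hazelnut_1 [0.514 0.159 0.054] 0.38 px [249. 260.]
side hazelnut_1 [0.537 0.19  0.058] 0.37 px [237. 265.]
tcp [0.5149 0.1989 0.2202] shift [-0.0001 -0.0001  0.0922]
turn [-0.    -0.     3.141]
turn [ 0.    -0.    -0.001]
```

Request:
carry_out:
  commands: "0 0 0 0 -0.001 0.03 0.3;0 0 0 0 -0.001 0.06 0.3;0 0 0 0 -0.001 0.08 0.3;0 0 0 0 -0.001 0.093 0.3;0 0 0 0 -0.001 0.093 0.3;0 0 0 0 -0.001 0.093 1;0 0 0 0 -0.001 0.093 1;0 0 0 0 -0.001 0.093 1;0 0 0 0 -0.001 0.093 1;0 0 0 0 -0.001 0.093 1;0 0 0 0 -0.001 0.093 1;0 0 0 0 -0.001 0.093 1"

```text
clock: 20.92
tool_pos: [0.5163, 0.1994, 0.1289]
tool_rot: [0.764, -0.645, 0.0, -0.001]
ft_force: [-0.9, -0.5, 5.6]
width: 0.0126
grasp_force: 99.3
```

Request:
carry_out:
  commands: "0 0 0 0 0 0 1;0 0 0 0 0 0 1;0 0 0 0 0 -0.008 1;0 0 0 0 0 -0.016 1;0 0 0 0 0 -0.024 1;0 0 0 0 0 -0.024 1"

```text
clock: 21.42
tool_pos: [0.5166, 0.1995, 0.1534]
tool_rot: [0.764, -0.645, 0.001, -0.001]
ft_force: [1.0, 0.9, -4.8]
width: 0.0128
grasp_force: 97.7
```

```bash
python3 - <<'E'
from h import *
s=get_state();print(s["width"],s["grasp_force"],s["ft_force"],s["torque"],s["tool_pos"],s["joint_pos"])
look("side",["sieve","sieve_lip","sieve_grip"])
E
```

```text
0.01278350169122983 97.70582556724548 [ 1.02194549  0.85877799 -4.80601627] [ 0.00846303 -0.05062356  0.02482339] [0.5165686  0.19945052 0.15339763] [ 3.68482475e-01  2.68615698e-01 -2.89694020e-01  1.00970570e+00
 -1.72082084e-05 -1.37174789e+00]
side sieve [0.512 0.203 0.07 ] 0.94 px [246. 265.]
side sieve_lip [0.404 0.18  0.1  ] 0.97 px [294. 252.]
side sieve_lip [0.512 0.184 0.081] 0.48 px [247. 256.]
side sieve_grip [0.517 0.201 0.173] 0.65 px [243. 224.]
```

Request:
carry_out:
  commands: "0 0 0 0.006 0.006 -0.007 1;0 0 0 0.012 0 -0.007 1;0 0 0 0.009 -0.009 -0.007 1;0 0 0 -0.009 -0.009 -0.007 1;0 0 0 -0.012 0.006 -0.007 1;0 0 0 0.006 0.012 -0.007 1;0 0 0 0.012 -0.006 -0.007 1;0 0 0 -0.006 -0.012 -0.007 1;0 0 0 -0.012 0.009 -0.007 1;0 0 0 0.009 0.012 -0.007 1;0 0 0 0.006 -0.003 -0.007 1;0 0 0 0 0 -0.007 1"

```text
clock: 22.62
tool_pos: [0.5187, 0.1989, 0.1586]
tool_rot: [0.764, -0.646, 0.001, -0.001]
ft_force: [1.5, 0.5, -3.9]
width: 0.0124
grasp_force: 98.6
```

```bash
python3 - <<'E'
from h import *
look("side",["hazelnut_1","walnut_1"],"s6.png");c=look("top",["hazelnut_1"]);i=cv2.imread("pics/s6.png")
cv2.imwrite("pics/s6c.png",np.hstack([cv2.resize(i[200:300,180:320],(480,343)),cv2.resize(c["img"][170:280,100:200,::-1],(312,343))]))
E
```

```text
side hazelnut_1 [0.538 0.258 0.092] 0.31 px [229. 269.]
side walnut_1 [ 0.463 -0.231  0.024] 0.68 px [287. 205.]
side walnut_1 [0.542 0.26  0.091] 0.59 px [227. 270.]
```

View pics/s6c.png

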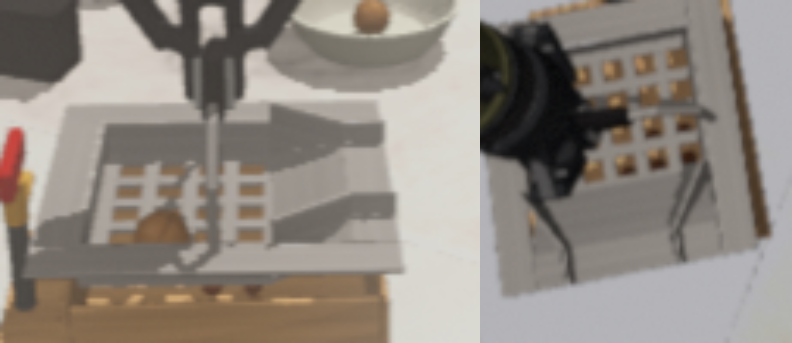

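Sieve seems clear of hazelnuts; at least two show in the box through the gap (crop 210-255,288). I'll shake once more, then lift and count them in the box.

Request:
carry_out:
  commands: "0 0 0 0.01 0.01 0 1;0 0 0 0.012 -0.01 0 1;0 0 0 -0.009 -0.012 0 1;0 0 0 -0.012 0.009 0 1;0 0 0 0.012 0.012 0 1;0 0 0 0.009 -0.012 0 1;0 0 0 -0.012 -0.009 0 1;0 0 0 -0.009 0.012 0 1;0 0 0 0.012 0.006 0 1;0 0 0 0.006 -0.006 0 1;0 0 0 0 0 0 1;0 0 0 0 0 0 1"

```text
clock: 23.87
tool_pos: [0.5148, 0.1997, 0.1583]
tool_rot: [0.765, -0.645, -0.001, -0.0]
ft_force: [-0.9, 0.1, -4.5]
width: 0.0127
grasp_force: 99.0
```

Request:
carry_out:
  commands: "0 0 0 0 0 -0.02 1;0 0 0 0 0 -0.05 1;0 0 0 0 0 -0.08 1;0 0 0 0 0 -0.11 1;0 0 0 0 0 -0.13 1;0 0 0 0 0 -0.13 1;0 0 0 0 0 -0.13 1"

```text
clock: 24.45
tool_pos: [0.5158, 0.1993, 0.2888]
tool_rot: [0.765, -0.645, 0.001, -0.001]
ft_force: [-0.4, -0.2, -4.5]
width: 0.0125
grasp_force: 99.0
```

```bash
python3 - <<'E'
from h import *
look("side",["hazelnut_1","walnut_1","bowl","sieve_lip"],"s7.png",.2);c=look("top",["bowl","walnut_1"]);i=cv2.imread("pics/s7.png")
cv2.imwrite("pics/s7c.png",np.hstack([cv2.resize(i[160:310,170:330],(480,450)),cv2.resize(c["img"][170:280,100:200,::-1],(312,450))]))
s=get_state();print(s["tool_pos"],s["joint_pos"],s["ft_force"])
E
```

```text
side hazelnut_1 [0.508 0.162 0.012] 0.56 px [252. 276.]
side hazelnut_1 [0.526 0.192 0.013] 0.47 px [242. 282.]
side hazelnut_1 [0.534 0.165 0.015] 0.44 px [241. 275.]
side hazelnut_1 [0.499 0.186 0.016] 0.39 px [254. 280.]
side walnut_1 [0.573 0.237 0.217] 0.59 px [212. 212.]
side walnut_1 [0.535 0.168 0.015] 0.51 px [240. 275.]
side bowl [ 0.463 -0.228  0.002] 0.84 px [287. 211.]
side sieve_lip [0.403 0.184 0.233] 0.63 px [295. 199.]
top bowl [ 0.467 -0.235  0.003] 0.89 px [306. 233.]
top bowl [ 0.742 -0.306  0.003] 0.66 px [326. 140.]
top bowl [0.569 0.24  0.218] 0.41 px [109. 184.]
top walnut_1 [0.573 0.241 0.221] 0.67 px [108. 182.]
top walnut_1 [ 0.463 -0.236  0.022] 0.52 px [307. 234.]
[0.51503459 0.1988392  0.28726425] [ 3.68438486e-01  2.08050078e-01 -5.81048996e-02  1.30637645e+00
  2.58119830e-06 -1.37175373e+00] [ 0.22078893 -0.03466348 -3.71925771]
```

View pics/s7c.png

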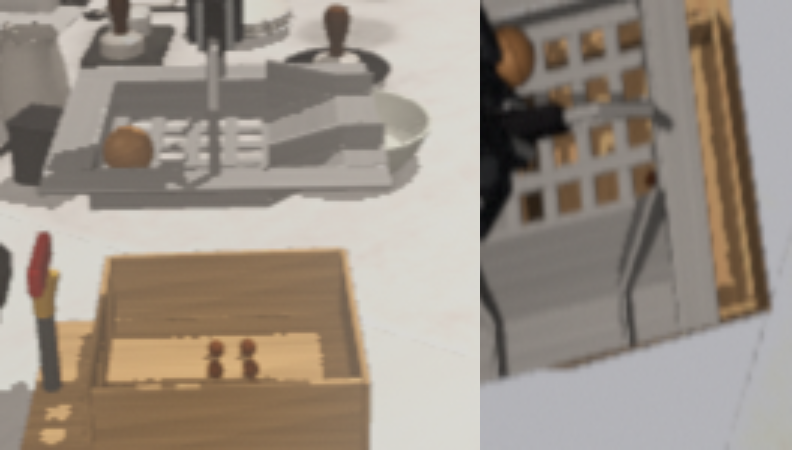

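Four hazelnuts show in the box; the fifth is probably hidden by the front wall. I'll carry the level sieve toward the bowl and check the box with the top camera before tipping.

Request:
carry_out:
  commands: "0 0 0.02 0.01 0.001 0 1;0 0 0.07 0.035 0.005 0 1;0 0 0.12 0.07 0.01 0 1;0 0 0.17 0.107 0.015 0 1;0 0 0.23 0.145 0.02 0 1;0 0 0.29 0.185 0.026 0 1;0 0 0.35 0.225 0.031 0 1;0 0 0.41 0.265 0.037 0 1;0 0 0.47 0.305 0.042 0 1;0 0 0.53 0.345 0.048 0 1;0 0 0.58 0.38 0.053 0 1;0 0 0.61 0.41 0.057 0 1"

```text
clock: 25.85
tool_pos: [0.5275, -0.2181, 0.2883]
tool_rot: [-0.533, 0.846, -0.0, -0.0]
ft_force: [1.0, 0.7, -3.9]
width: 0.013
grasp_force: 99.1
```

Request:
carry_out:
  commands: "0 0 0.02 0.01 0 0 1;0 0 0.02 0.012 0 0 1;0 0 0.02 0.012 0 0 1"

```text
clock: 26.1
tool_pos: [0.5225, -0.2261, 0.288]
tool_rot: [-0.526, 0.85, 0.0, -0.0]
ft_force: [0.0, -0.2, -4.0]
width: 0.0123
grasp_force: 98.9
```

```bash
python3 - <<'E'
from h import *
c=look("top",["hazelnut_1","walnut_1","bowl","sieve_lip","tamper"],None,.2);d=look("side",["bowl","sieve_lip","walnut_1","sieve_grip"])
cv2.imwrite("pics/t8.png",np.hstack([cv2.resize(c["img"][160:290,100:340],(500,271)),cv2.resize(c["img"][170:280,100:200],(290,271))])[:,:,::-1])
s=get_state();print(s["tool_pos"],s["joint_pos"]);t,r=pose();print(r.as_matrix().round(3))
E
```

```text
top hazelnut_1 [0.498 0.19  0.012] 0.61 px [156. 223.]
top hazelnut_1 [0.526 0.2   0.016] 0.59 px [153. 213.]
top hazelnut_1 [0.495 0.214 0.014] 0.53 px [148. 224.]
top hazelnut_1 [0.528 0.164 0.013] 0.39 px [166. 212.]
top hazelnut_1 [0.504 0.164 0.014] 0.38 px [165. 221.]
top sieve_lip [0.515 0.202 0.004] 0.48 px [153. 218.]
side bowl [ 0.466 -0.231  0.002] 0.77 px [286. 211.]
side bowl [ 0.771 -0.131  0.   ] 0.74 px [188. 219.]
side sieve_lip [ 0.42  -0.172  0.234] 0.85 px [301. 149.]
side walnut_1 [ 0.466 -0.232  0.026] 0.39 px [287. 204.]
side walnut_1 [ 0.588 -0.228  0.221] 0.37 px [248. 146.]
side sieve_grip [ 0.524 -0.221  0.308] 0.73 px [268. 119.]
[ 0.52340763 -0.22523034  0.28838032] [-4.06367362e-01  2.40362470e-01 -1.48739113e-02  1.31544302e+00
  5.49384677e-06 -1.51717122e+00]
[[-0.444 -0.896  0.   ]
 [-0.896  0.444 -0.   ]
 [-0.    -0.    -1.   ]]
```

View pics/t8.png

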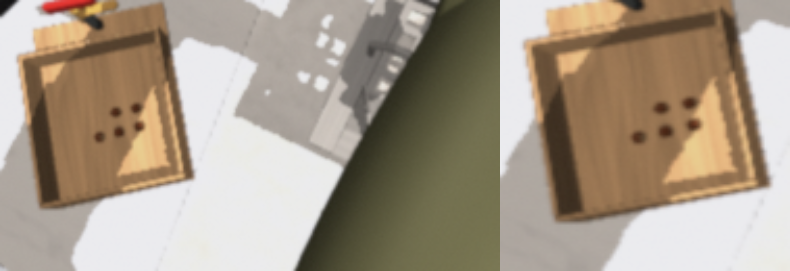

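All five hazelnuts lie in the box (top crop 640-695,103-137) and none is left in the sieve. Now tilt gently over the bowl.

Request:
carry_out:
  commands: "0 0 0 0.01 -0.015 0 1;0 0 0 0.02 -0.035 0.01 1;0 0 0 0.03 -0.055 0.03 1;0.06 0 0 0.032 -0.065 0.05 1;0.12 0 0 0.032 -0.065 0.07 1;0.18 0 0 0.032 -0.065 0.085 1;0.24 0 0 0.032 -0.065 0.095 1;0.3 0 0 0.032 -0.065 0.1 1;0.35 0 0 0.032 -0.065 0.1 1;0.4 0 0 0.032 -0.065 0.1 1;0.44 0 0 0.032 -0.065 0.1 1;0.44 0 0 0.032 -0.065 0.1 1"

```text
clock: 27.65
tool_pos: [0.5647, -0.2818, 0.1867]
tool_rot: [-0.514, 0.83, -0.185, 0.115]
ft_force: [-0.3, 0.9, -4.2]
width: 0.0125
grasp_force: 99.0
```

```bash
python3 - <<'E'
from h import *
d=look("side",["bowl","sieve_lip","walnut_1","sieve_grip"]);look("wrist",["walnut_1","sieve_lip","bowl"])
cv2.imwrite("pics/s9.png",cv2.resize(d["img"][90:250,180:380],(750,600))[:,:,::-1])
t,r=pose();M=r.as_matrix();print(t,M.round(3),"lip",t+M@np.array([0,.114,.055]))
E
```

```text
side bowl [ 0.464 -0.233  0.002] 0.81 px [287. 211.]
side sieve_lip [ 0.492 -0.246  0.089] 0.66 px [279. 184.]
side walnut_1 [ 0.651 -0.293  0.153] 0.44 px [234. 159.]
side walnut_1 [0.505 0.161 0.013] 0.44 px [253. 276.]
side walnut_1 [ 0.461 -0.232  0.025] 0.39 px [288. 204.]
side sieve_grip [ 0.559 -0.279  0.202] 0.63 px [260. 147.]
wrist walnut_1 [ 0.658 -0.294  0.162] 0.86 px [182. 244.]
wrist walnut_1 [ 0.464 -0.237  0.026] 0.7 px [439. 192.]
wrist sieve_lip [ 0.496 -0.25   0.089] 0.76 px [400. 210.]
[ 0.56773095 -0.28335398  0.18835445] [[-0.444 -0.811  0.381]
 [-0.896  0.402 -0.189]
 [-0.    -0.426 -0.905]] lip [ 0.49629972 -0.24790877  0.09005788]
```

View pics/s9.png

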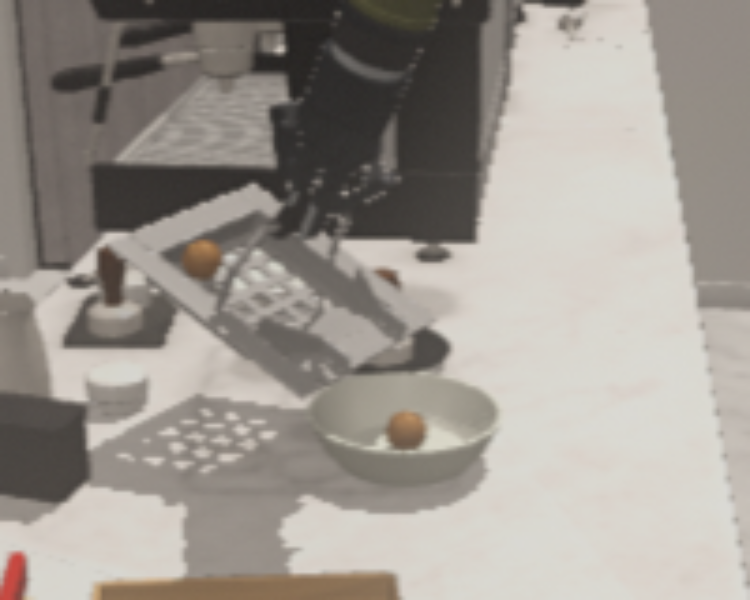

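Request:
carry_out:
  commands: "0 0 0 0 0.001 0.01 1;0 0 0 0 0.001 0.021 1;0.03 0 0 0 0.003 0.018 1;0.06 0 0 0 0.005 0.015 1;0.09 0 0 0 0.007 0.011 1;0.12 0 0 0 0.009 0.008 1;0.15 0 0 0 0.011 0.005 1;0.18 0 0 0 0.013 0.002 1;0.2 0 0 0 0.014 0 1;0.2 0 0 0 0.014 0 1;0.2 0 0 0 0.014 0 1;0.2 0 0 0 0.014 0 1"

```text
clock: 29.1
tool_pos: [0.5561, -0.2776, 0.1819]
tool_rot: [-0.5, 0.807, -0.267, 0.166]
ft_force: [0.0, 0.4, -3.8]
width: 0.0125
grasp_force: 99.1
```

```bash
python3 - <<'E'
from h import *
d=look("side",["bowl","walnut_1"]);look("wrist",["walnut_1","sieve_lip","bowl"])
t,r=pose();M=r.as_matrix();print(t,M.round(3),"lip",t+M@np.array([0,.114,.055]))
E
```

```text
side walnut_1 [ 0.504 -0.443  0.004] 0.53 px [283. 185.]
side walnut_1 [ 0.452 -0.193  0.022] 0.42 px [290. 210.]
side walnut_1 [ 0.45  -0.244  0.023] 0.39 px [292. 203.]
wrist walnut_1 [ 0.454 -0.246  0.027] 0.95 px [479. 191.]
wrist walnut_1 [ 0.456 -0.191  0.028] 0.85 px [497. 255.]
wrist sieve_lip [ 0.503 -0.252  0.07 ] 0.85 px [401. 214.]
wrist bowl [ 0.466 -0.231  0.   ] 0.93 px [467. 203.]
[ 0.55616477 -0.2776302   0.182404  ] [[-0.444 -0.718  0.535]
 [-0.896  0.357 -0.265]
 [ 0.    -0.597 -0.802]] lip [ 0.50367965 -0.25158708  0.07020744]
```

Both walnuts are in the bowl, at about (0.454,-0.245) and (0.455,-0.192). Next I'll level the sieve and carry it back.

Request:
carry_out:
  commands: "0 0 0 0 -0.018 -0.024 1;-0.1 0 0 0 -0.036 -0.048 1;-0.2 0 0 0 -0.054 -0.072 1;-0.3 0 0 0 -0.063 -0.085 1;-0.4 0 0 0 -0.063 -0.085 1;-0.5 0 0 0 -0.063 -0.085 1;-0.6 0 0 0 -0.063 -0.085 1;-0.64 0 0 0 -0.063 -0.085 1;-0.64 0 0 0 -0.063 -0.085 1;-0.64 0 0 0 -0.063 -0.085 1"

```text
clock: 30.28
tool_pos: [0.557, -0.278, 0.2871]
tool_rot: [-0.527, 0.85, -0.0, 0.0]
ft_force: [-1.1, 0.1, -3.4]
width: 0.0128
grasp_force: 99.0
```

```bash
python3 - <<'E'
from h import *
look("side",["bowl","walnut_1","catch_box","sieve","sieve_lip"]);
togo([.5165,.1995,.29],.17);t,r=pose();print(r.as_matrix().round(4),get_state()["width"])
E
```

```text
side bowl [ 0.463 -0.229  0.002] 0.74 px [287. 211.]
side walnut_1 [ 0.449 -0.242  0.024] 0.61 px [292. 203.]
side walnut_1 [ 0.453 -0.195  0.025] 0.42 px [289. 209.]
side catch_box [ 0.514  0.198 -0.001] 0.75 px [246. 289.]
side catch_box [ 0.508 -0.443  0.003] 0.56 px [282. 185.]
side sieve_lip [ 0.451 -0.228  0.231] 0.95 px [292. 144.]
tcp [ 0.5552 -0.2771  0.2891] shift [-0.4098  0.2465 -0.0014]
turn [-1.000e-03  2.000e-03  2.511e+00]
turn [-0.002 -0.001 -0.631]
[[-4.445e-01 -8.958e-01  1.700e-03]
 [-8.958e-01  4.445e-01 -9.000e-04]
 [ 0.000e+00 -1.900e-03 -1.000e+00]] 0.01225502974397123
```

Request:
carry_out:
  commands: "0 0 -0.04 -0.03 0.018 0 1;0 0 -0.1 -0.06 0.036 0 1;0 0 -0.16 -0.094 0.056 0 1;0 0 -0.22 -0.128 0.077 0 1;0 0 -0.28 -0.162 0.097 0 1;0 0 -0.34 -0.196 0.118 0 1;0 0 -0.4 -0.23 0.138 0 1;0 0 -0.46 -0.264 0.159 0 1;0 0 -0.52 -0.298 0.179 0 1;0 0 -0.58 -0.332 0.2 0 1;0 0 -0.62 -0.366 0.22 0 1;0 0 -0.631 -0.395 0.238 0 1"

```text
clock: 31.58
tool_pos: [0.5172, 0.1847, 0.289]
tool_rot: [0.766, -0.643, 0.0, -0.001]
ft_force: [1.0, -0.5, -3.6]
width: 0.0128
grasp_force: 99.0
```

```bash
python3 - <<'E'
from h import *
look("side",["sieve","sieve_lip","sieve_grip"]);
togo([.5165,.1995,.160],.17);t,r=pose();print(r.as_matrix().round(4))
E
```

```text
side sieve [0.514 0.187 0.202] 0.81 px [245. 210.]
side sieve_lip [0.406 0.165 0.232] 0.92 px [294. 196.]
side sieve_grip [0.521 0.189 0.308] 0.68 px [240. 165.]
tcp [0.5175 0.1829 0.2886] shift [-0.0166 -0.0017  0.1286]
turn [ 1.000e-03 -2.000e-03 -3.139e+00]
turn [-0.001 -0.     0.003]
[[ 1.718e-01 -9.851e-01  1.100e-03]
 [-9.851e-01 -1.718e-01 -3.000e-04]
 [ 4.000e-04 -1.000e-03 -1.000e+00]]
```

Request:
carry_out:
  commands: "0 0 0.003 -0.016 -0.001 0 1;0 0 0.003 -0.017 -0.001 0.03 1;0 0 0.003 -0.017 -0.001 0.065 1;0 0 0.003 -0.017 -0.001 0.1 1;0 0 0.003 -0.017 -0.001 0.12 1;0 0 0.003 -0.017 -0.001 0.13 1;0 0 0.003 -0.017 -0.001 0.138 1;0 0 0.003 -0.017 -0.001 0.145 1;0 0 0.003 -0.017 -0.001 0.151 1;0 0 0.003 -0.017 -0.001 0.156 1;0 0 0.003 -0.017 -0.001 0.159 1;0 0 0.003 -0.017 -0.001 0.159 1"

```text
clock: 32.78
tool_pos: [0.5165, 0.1992, 0.1292]
tool_rot: [0.764, -0.646, 0.0, -0.0]
ft_force: [-0.2, -0.2, -4.0]
width: 0.0127
grasp_force: 99.0
```

```bash
python3 - <<'E'
from h import *
look("side",["sieve","sieve_lip","sieve_grip","catch_box"]);
s=get_state();print(s["ft_force"],s["torque"],s["tool_pos"]);t,r=pose();print(r.as_matrix().round(4))
E
```

```text
side sieve [0.513 0.203 0.047] 0.85 px [246. 273.]
side sieve_lip [0.402 0.182 0.075] 0.57 px [295. 262.]
side sieve_grip [0.518 0.201 0.146] 0.7 px [243. 235.]
side sieve_grip [0.648 0.222 0.119] 0.34 px [185. 246.]
side catch_box [0.515 0.197 0.   ] 0.89 px [246. 288.]
[-0.64224398  0.11920521 -3.75320182] [ 0.06252818  0.05951185 -0.03258037] [0.51649981 0.19930086 0.12958628]
[[ 1.668e-01 -9.860e-01  7.000e-04]
 [-9.860e-01 -1.668e-01  2.000e-04]
 [-1.000e-04 -7.000e-04 -1.000e+00]]
```

Request:
carry_out:
  commands: "0 0 0 0 0 0.001 1;0 0 0 0 0 0.0015 1;0 0 0 0 0 0.0015 0.8;0 0 0 0 0 0.0015 0.6;0 0 0 0 0 0.0015 0.3;0 0 0 0 0 0.0015 0.3;0 0 0 0 0 0.0015 0.3;0 0 0 0 0 0.0015 0.3;0 0 0 0 0 -0.03 0.3;0 0 0 0 0 -0.06 0.3;0 0 0 0 0 -0.09 0.3;0 0 0 0 0 -0.1 0.3"
  newtons: 20

```text
clock: 34.03
tool_pos: [0.5181, 0.1999, 0.2337]
tool_rot: [0.764, -0.646, 0.001, -0.003]
ft_force: [-0.3, -0.6, 0.4]
width: 0.0596
grasp_force: 0.0
```

```bash
python3 - <<'E'
from h import *
d=look("side",["sieve","sieve_lip","sieve_grip","latch_grip"]);look("wrist",["sieve","sieve_lip"]);
cv2.imwrite("pics/s10.png",cv2.resize(d["img"][190:320,120:320],(800,520))[:,:,::-1])
togo([.6515,.2225,.22],np.pi/2+1.571+.2)
E
```

```text
side sieve [0.513 0.2   0.046] 0.68 px [246. 273.]
side sieve_lip [0.404 0.181 0.072] 0.98 px [294. 263.]
side sieve_grip [0.52  0.199 0.148] 0.84 px [242. 234.]
side latch_grip [0.653 0.221 0.119] 0.52 px [183. 246.]
wrist sieve [0.515 0.2   0.043] 0.94 px [259. 176.]
wrist sieve [0.406 0.18  0.074] 0.43 px [354. 181.]
wrist sieve_lip [0.403 0.181 0.074] 0.58 px [356. 183.]
tcp [0.5153 0.1988 0.2274] shift [-0.0007 -0.1383  0.007 ]
turn [ 0.003 -0.001 -0.033]
turn [-1.000e-03 -5.000e-03  3.109e+00]
```

View pics/s10.png

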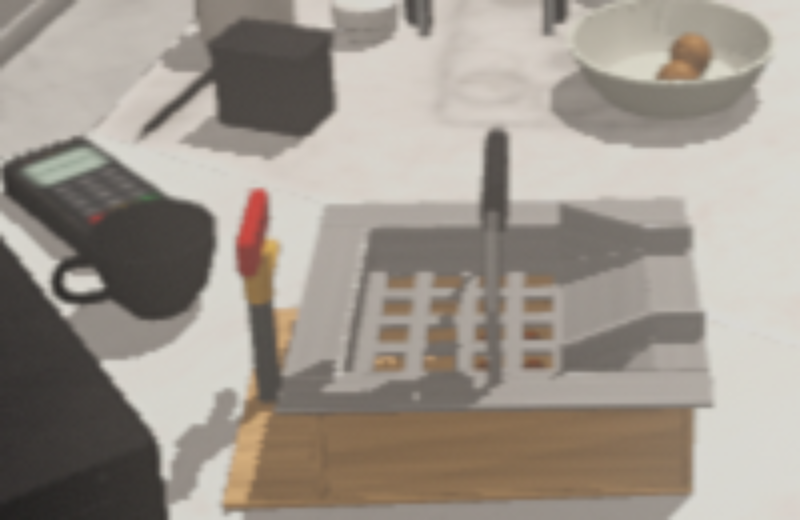

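The sieve is seated and empty with the latch still open, and both walnuts are in the bowl. Now to close the latch.

Request:
carry_out:
  commands: "0 0 -0.033 0 -0.03 0 0.4;0 0 -0.033 0 -0.065 0 0.5;0 0 -0.033 0 -0.1 0 0.5;0 0 -0.033 0 -0.13 0 0.5;0 0 -0.033 -0.001 -0.138 0.02 0.5;0 0 -0.033 -0.001 -0.138 0.055 0.5;0 0 -0.033 -0.001 -0.138 0.09 0.5;0 0 -0.033 -0.001 -0.138 0.115 0.5;0 0 -0.033 -0.001 -0.138 0.127 0.5;0 0 -0.033 -0.001 -0.138 0.127 0.5;0 0 -0.033 -0.001 -0.138 0.127 1;0 0 -0.033 -0.001 -0.138 0.127 1"

```text
clock: 35.43
tool_pos: [0.6533, 0.2235, 0.1041]
tool_rot: [0.774, -0.633, 0.001, -0.001]
ft_force: [-0.5, 0.2, 0.0]
width: 0.019
grasp_force: 0.0
```

Request:
carry_out:
  commands: "0 0 0 0 0 0 1;0 0 0 0 0 0 1;0 0 0 0 0 0 1;0 0 0.1 0 0 0 1;0 0 0.22 0 0 0 1;0 0 0.34 0 0 0 1;0 0 0.46 0 0 0 1;0 0 0.58 0 0 0 1;0 0 0.7 0 0 0 1;0 0 0.82 0 0 0 1;0 0 0.94 0 0 0 1;0 0 1.06 0 0 0 1"

```text
clock: 36.43
tool_pos: [0.6508, 0.2241, 0.104]
tool_rot: [-0.346, 0.938, 0.001, -0.0]
ft_force: [-9.6, 1.7, 9.9]
width: 0.0156
grasp_force: 20.7
```

Request:
carry_out:
  commands: "0 0 0.12 0 0 0 1;0 0 0.24 0 0 0 1;0 0 0.36 0 0 0 1;0 0 0.46 0 0 0 1;0 0 0.54 0 0 0 1;0 0 0.58 0 0 0 1;0 0 0.58 0 0 0 1;0 0 0.58 0 0 0 1"

```text
clock: 37.1
tool_pos: [0.6513, 0.2252, 0.1041]
tool_rot: [-0.066, 0.998, 0.002, -0.0]
ft_force: [-7.9, 4.1, 8.7]
width: 0.0157
grasp_force: 20.4
```

```bash
python3 - <<'E'
from h import *
s=get_state();print(s["width"],s["grasp_force"],s["ft_force"],s["torque"],s["tool_pos"]);t,r=pose();y=r.as_matrix()[:,1];print(np.arctan2(y[1],y[0]))
E
```

```text
0.015715167239622144 20.39210557937622 [-7.90890699  4.12374147  8.72273657] [ 0.92899848  1.66139539 -0.07613373] [0.65130732 0.225241   0.10406703]
1.703080537446471
```

Request:
carry_out:
  commands: "0 0 0 0 0 0 0.8;0 0 0 0 0 0 0.6;0 0 0 0 0 0 0.5;0 0 0 0 0 0 0.5;0 0 0 0 0 0 0.5;0 0 0 0 0 -0.03 0.5;0 0 0 0 0 -0.06 0.5;0 0 0 0 0 -0.1 0.5;0 0 0 0 0 -0.14 0.5;0 0 0 0 0 -0.16 0.5"

```text
clock: 37.93
tool_pos: [0.6538, 0.2233, 0.2678]
tool_rot: [-0.065, 0.998, 0.001, 0.003]
ft_force: [1.5, 0.9, 0.7]
width: 0.0425
grasp_force: 0.0
```

```bash
python3 - <<'E'
from h import *
d=look("side",["sieve","sieve_lip","bowl","walnut_1","tamper","black_saucer","black_tin","leveller"]);c=look("wrist",["latch_grip"]);
look("top",["bowl","walnut_1","tamper","black_saucer","leveller","black_tin"])
cv2.imwrite("pics/s11.png",np.hstack([cv2.resize(d["img"][140:320,120:320],(400,360)),cv2.resize(c["img"],(400,360))])[:,:,::-1])
print(get_state()["width"])
E
```

```text
side sieve [0.512 0.202 0.047] 0.6 px [246. 273.]
side sieve_lip [0.403 0.185 0.078] 0.68 px [294. 261.]
side sieve_lip [0.521 0.202 0.144] 0.56 px [241. 236.]
side bowl [ 0.464 -0.229  0.003] 0.68 px [287. 211.]
side walnut_1 [ 0.453 -0.194  0.024] 0.5 px [289. 210.]
side walnut_1 [ 0.45  -0.242  0.024] 0.37 px [292. 203.]
side tamper [ 0.513  0.195 -0.004] 0.73 px [247. 289.]
side tamper [ 0.507 -0.443  0.003] 0.69 px [282. 185.]
side black_saucer [ 0.512 -0.446  0.001] 0.81 px [281. 185.]
side black_tin [ 0.768 -0.132  0.002] 0.85 px [189. 218.]
side leveller [ 0.74  -0.309  0.001] 0.52 px [212. 197.]
wrist latch_grip [0.651 0.225 0.111] 0.85 px [259. 183.]
top bowl [ 0.464 -0.235 -0.   ] 0.87 px [306. 234.]
top walnut_1 [ 0.457 -0.19   0.021] 0.69 px [290. 236.]
top walnut_1 [ 0.451 -0.244  0.021] 0.64 px [310. 238.]
top tamper [ 0.514 -0.446  0.007] 0.72 px [380. 216.]
top tamper [0.512 0.198 0.15 ] 0.72 px [137. 212.]
top leveller [ 0.744 -0.309  0.002] 0.58 px [327. 139.]
top black_tin [ 0.767 -0.134 -0.   ] 0.8 px [269. 133.]
0.042983022596942484
```

View pics/s11.png

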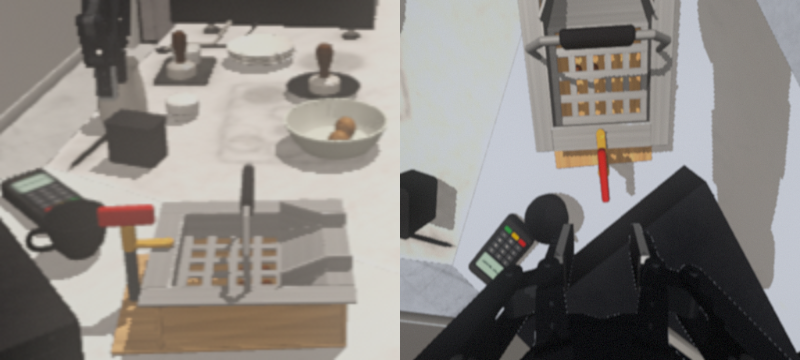

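The tongue lies over the rim, the sieve is seated, both walnuts are in the bowl, and the tamper stands upright on the saucer. The tin and leveller haven't moved. Handing in.

```bash
python3 -c "
from plant import *
print(close_job())"
```

```text
the job is handed in; nothing more can be done
None
```

The job is handed in (the hand-in returned no verdict): tamper upright on the saucer, all five hazelnuts in the box, both walnuts in the bowl, sieve reseated with the latch closed, and the tin and leveller unmoved.

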